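# Turn the heat baffle over in its cradle with the spatula

### The arm

A 6-joint arm with a two-finger parallel gripper is mounted at the origin on the work surface. World frame = base frame: x ahead of the robot, y to its left, z up, the work surface at z = 0. Lengths are in m, angles in degrees, forces in N, time in s.
With the tool pointing down it reaches from about 0.3 to 0.75 m from the base axis. Payload 8.5 kg.
Tool frame: the origin (TCP) lies at the centre of the arm's flange, where the gripper is bolted on; the fingertips stand 173 mm ahead of it and the grasp point (between the pads) lies env.pinch_z ahead of it (env.pinch_z is the distance from the TCP to the grasp point, in m); z points along the fingers, y is the line along which they close (so a half turn about z gives the same grasp; the last joint's range is limited). The gripper opens to 85 mm and grips with 20 to 120 N. Pads are 22 mm wide; open, the fingers measure 114 mm over their backs; the gripper's body (76 mm by 85 mm) begins 54 mm behind the grasp point. The pads swing forward as they close: fully open they stand 13 mm farther back than shut.
Start: joints at [60.201, 21.807, 74.336, -0, 83.858, -12.336], TCP at [0.165, 0.525, 0.405] pointing down, gripper open.
Joint ranges: [-178.18, 178.18], [-50.72, 133.34], [12.68, 142.11], [-81.47, 261.47], [9.98, 163.14], [-165.26, 165.26]. Speed limits (degrees/s): [136.94, 136.94, 180, 180, 180, 180].

### API

Orientations are given as a 3x3 rotation matrix whose columns are the frame's x, y, z axes.
In Python, from rig import env, get_image, job, spotter gives the robot as it stands. The module is installed in compiled form; this text tells all that it offers.
- The arm moves only by the shell command python3 -m creep 'ROWS' [FORCE]. ROWS is text: rows parted by semicolons, each of 7 numbers parted by spaces: the turn, a rotation vector about the tool's x, y, z in units of 8 degrees (1.0 is 8 degrees), then the shift along the tool's x, y, z in units of 30 mm (1.0 is 30 mm), then the finger opening in mm, from 0 to 85.4. A call has 1 to 12 rows; each row is the pose to reach, as a shift and turn from the pose commanded when the call began, along the tool's axes at that moment; what a row does not reach only later rows make up. A row lasts 1/10 s, in which the tool goes at most 50 mm and 8.59 degrees, less where a joint would pass 70% of its speed; a pose out of reach is approached as far as the arm can. A call with a gripper value outside its range is refused whole. The fingers move at their own pace and stop on an object; FORCE is the grip in N (left out, the last holds). Time passes only in rows, so rows that repeat a pose let the fingers close. It gives the time, the measured TCP pose, the force, the opening and the grip force at its end, in the units of the state.
- env.observe(): the state, without advancing time (a new reading comes with each control period).
- get_image(name): name is "side" or "top" or "wrist"; returns a dict with "image" (400x640x3 uint8, blue, green, red), "depth" (400x640 float32, m along the optical axis (not along the pixel's ray), 0 where there is no reading), "intrinsics" (3x3 intrinsics, pixels), "D" ([k1, k2, p1, p2, k3] as OpenCV has them; the pictures are not rectified), "view" (4x4, takes a point from world to camera coordinates). Camera axes: x right, y up, looking along -z (the intrinsics and any distortion apply to the point x, -y, -z); pixel columns grow to the right and rows downward; lengths in m; the calibration is good to about 2 mm. A picture is of the moment at which its call begins.
- job.close_job(): hands the job in; it is judged then, once.
Trained networks look in a picture, given as the dict that the camera call returned (one of the last four; its "shot" number tells which), for a name from the list of things; names that differ only in an ending like _2 or _b are one class to them, and where a whole thing is asked for, a point or a joint stands for the part that bears it (a point fixed in the world has none). Each returns a list of dicts, best first, with "p" (0 to 1); they miss things now and then, are a little off and sometimes report something else, mostly with a low value. They report only what shows in the picture. A call takes as long as a camera call.
- spotter.boxes_of(label, picture): "xy" ([column, row] in pixels, amid what is visible of it).
The state is a dict: "time_s": time; "q": joint angles; "qvel": joint speeds; "joint_efforts": joint torques, N m; "position": TCP position; "tool_rot": TCP orientation; "ft_force": force on the tool from outside, world axes, zero at the start; "wrist_torque": the same for the moment, N m; "grip_width": finger opening in m; "gripper_force": force on a finger pad.
Only numpy, scipy, OpenCV 4.12 (cv2) and the standard library are available. Lean on these libraries where they do the work, as an engineer would, in place of code of your own. Each camera call takes 0.05 s, during which the arm holds its last target. There are 200 camera calls.

### The job

Take the spatula from its rest, slip its blade under the black heat baffle plate lying on the far slope of the V-shaped cradle and flip the plate over so that it lies flat, bright side up, on the near slope. Nothing but the spatula may handle the plate: its coating must not be touched by gripper or arm. Then lay the spatula back on its rest, blade pointing the same way as before, and leave the other things on the table where they are.

Things in the scene. Friction and masses are not known exactly. Their poses are not given: they have to be found in the camera images.
- plate: Flat heat baffle, 80 (x) x 70 (y) x 4 mm, 60 g, one face black, the other bright aluminium. Origin at its centre; z is normal to it, on the black side. Starts black side up on the cradle's far slope (z leans 25 deg), x along the valley, its lower long edge against the kerb, up to 6 mm off the cradle's middle. Levered up it turns about that edge; past upright it falls on the near slope.
- spatula: Cranked spatula, 120 g. Origin: centre of its straight wooden handle, 130 (x) x 16 (y) x 22 (z) mm, flat-sided, so gripped across 16 mm its roll is fixed in the hand. x points to the blade tip, z up. A 12 mm wide neck slopes down from the handle's front end (x 65) to the blade. Balance point about x 28. Starts level on the rest, up to 12 mm along x from its middle.
- ferrule (a point): Centre of the brass ferrule at the handle's front end, 60 mm along x from the spatula's origin. In front of it: a flat steel blade parallel to the handle, 30 mm wide, x 100 to 195 mm (tip), 3 mm thick (last 14 mm: 2 mm, flush below). The neck has been bent in use: the blade's underside lies somewhere from 30 to 50 mm below the origin, each time different and not reported, so it has to be felt for.
- rest: Fixed wooden spatula rest. Base 130 x 70 x 12 mm; two 14 mm thick posts at x -47 and +47 mm with flared notches open upward, floors 49 mm above the table, 31 mm wide there and 36 mm at the top (67 mm up). Origin on the table under its centre, x towards the blade's end. The spatula lies in it with origin 60 mm above the rest's, same axes. Between the posts there is free room for fingers.
- ferrule_place (a point): Where the ferrule is when the spatula lies centred on its rest: 60 mm along the rest's x, 60 mm above the table.
- cradle: Fixed wooden V cradle, 144 x 170 mm, 85 mm high. Origin on the table under the valley line; x along the valley, y towards the far slope (away from the robot), z up. The slopes rise at 25 deg. The far one starts at the valley line (y 0, z 22 mm) and carries the plate; an upright kerb at y 0 rises 5 mm from that line; from it the plain cork near slope rises to -y (x -62 to 56 mm, 93 mm long, 8 mm lip). Plate's centre at start: y 33, z 40 mm.
- channel (a point): Mouth of the channel under the plate, on its floor mid-width: cradle x -46, 37 mm up the far slope. Channel 46 mm wide (14 to 60 mm up the slope), 7.5 mm deep at right angles to the slope, between two cork ribs that carry the plate, open at both ends (x -46 to 56). The blade goes in along cradle +x, rolled to lie parallel to the slope.
- apron (a point): On the bare wooden apron before the channel's mouth: cradle x -70, 37 mm up the far slope. The apron carries the channel's floor on, flush, from x -46 to -88 mm (7.5 mm below the plate's underside, same 25 deg slope), so a blade can be laid on it and felt to touch before it is slid in. Beside the plate's upper edge a ledge, 76 to 82 mm up, stands 9 mm above the ribs.
- focus_knob: Bystander: chrome knob, 34 mm across, 25 mm high; origin at the centre of its underside.
- lens: Bystander: squat amber glass lens, 52 mm across, 20 mm high; origin at the centre of its underside.
- spring_clip: Bystander: black spring clip, 50 x 18 x 22 mm; origin at the centre of its underside.
- lamp_cover: Bystander: cream lamp housing cover, 100 x 85 x 55 mm, open side down; origin at the centre of its underside.
- screwdriver: Bystander: screwdriver lying on the table.

How it is judged:
By the outcome, as a careful person would: the job done as asked, in the order asked, and still so for the second after the job is handed in, with the robot touching nothing.
It also fails if it takes over 48 s, if anything falls off the work surface, if the arm or the gripper's body presses on something with over 40 N, if the wrist force passes 120 N, or if a joint passes its speed limit or range.

## Working session

There is one attempt and no reset: what is moved stays moved. The work goes in short steps, Python scripts to look and compute and a shell command to move; the robot and the scene stay as the last step left them, time stands still between calls to the robot, and variables do not carry over. Pictures are saved under pics/ and viewed, at most 10 in all, crops included, and the job is handed in when it is done.

```bash
ls; mkdir -p pics
cat > h.py <<'E'
import numpy as np, cv2
from rig import env, get_image, job, spotter
np.set_printoptions(precision=4,suppress=True)
def ray_pt(p,uv,d):
    n=cv2.undistortPoints(np.array([[uv]],float),p["intrinsics"],np.array(p["D"],float))[0,0]
    c=np.array([n[0]*d,-n[1]*d,-d,1]); return (np.linalg.inv(p["view"])@c)[:3]
def at_z(p,uv,z):
    a=ray_pt(p,uv,0.1);b=ray_pt(p,uv,1.0); return a+(b-a)*(z-a[2])/(b[2]-a[2])
def depth_at(p,uv):
    u,v=int(round(uv[0])),int(round(uv[1])); w=p["depth"][max(v-2,0):v+3,max(u-2,0):u+3]; w=w[w>0]
    return float(np.median(w)) if len(w) else 0
def px(p,X):
    c=p["view"]@np.r_[X,1]; q=np.array([[c[0],-c[1],-c[2]]])
    return cv2.projectPoints(q,np.zeros(3),np.zeros(3),p["intrinsics"],np.array(p["D"],float))[0][0,0]
def cloud(p,step=1):
    d=p["depth"]; v,u=np.mgrid[0:400:step,0:640:step]; u=u.ravel();v=v.ravel(); D=d[v,u]; m=D>0;u,v,D=u[m],v[m],D[m]
    n=cv2.undistortPoints(np.stack([u,v],1).astype(float)[:,None],p["intrinsics"],np.array(p["D"],float))[:,0]
    c=np.c_[n[:,0]*D,-n[:,1]*D,-D,np.ones(len(D))]; return (np.linalg.inv(p["view"])@c.T).T[:,:3],np.c_[u,v]
E
python3 - <<'E'
from h import *
s=env.observe();print(env.pinch_z,s["time_s"],s["position"],s["tool_rot"],s["ft_force"],s["grip_width"])
for n in ["top","side"]:
    p=get_image(n);cv2.imwrite(f"pics/{n}0.png",p["image"])
    for l in ["plate","spatula","ferrule","rest","cradle","channel","apron","focus_knob","lens","spring_clip","lamp_cover","screwdriver"]:
        r=spotter.boxes_of(l,p)[:2]
        for k in r:
            d=depth_at(p,k["xy"]);print(n,l,round(k["p"],2),np.round(k["xy"]),ray_pt(p,k["xy"],d) if d else None)
E
```

```text
pics
0.1547 0.0 [0.165  0.5246 0.4041] [[-0.9539  0.3001 -0.0007]
 [ 0.3001  0.9539 -0.0013]
 [ 0.0003 -0.0015 -1.    ]] [-0.21   -0.2628  0.1179] 0.08570301352880935
top plate 0.68 [358. 184.] [ 0.609  -0.1017  0.0394]
top plate 0.56 [370. 161.] [ 0.6664 -0.1281  0.0413]
top spatula 0.79 [219. 219.] [0.5221 0.2399 0.0005]
top ferrule 0.56 [218. 221.] [0.5154 0.2328 0.0325]
top rest 0.77 [181. 222.] [0.5138 0.3306 0.0133]
top cradle 0.97 [357. 184.] [ 0.6101 -0.099   0.04  ]
top channel 0.77 [359. 183.] [ 0.6121 -0.1039  0.0386]
top apron 0.8 [357. 185.] [ 0.6052 -0.0971  0.0411]
top focus_knob 0.45 [335. 268.] [ 0.4091 -0.0485  0.0255]
top lens 0.51 [296. 127.] [0.7552 0.054  0.0188]
top spring_clip 0.75 [255. 130.] [0.7473 0.1572 0.0195]
top spring_clip 0.73 [358. 185.] [ 0.6067 -0.1005  0.0401]
top lamp_cover 0.73 [481. 168.] [ 0.6498 -0.3889  0.0553]
top lamp_cover 0.5 [218. 222.] [0.5127 0.2322 0.0348]
top screwdriver 0.84 [456. 314.] [ 0.309  -0.3302  0.0242]
side plate 0.83 [268. 192.] [ 0.6676 -0.1187  0.043 ]
side spatula 0.56 [301. 324.] [0.5159 0.2894 0.0707]
side ferrule 0.83 [302. 325.] [0.514  0.2913 0.0705]
side rest 0.85 [296. 369.] [0.5147 0.3358 0.0111]
side rest 0.53 [295. 142.] [ 0.6464 -0.3521  0.0541]
side cradle 0.61 [290. 206.] [ 0.6047 -0.0725  0.0412]
side channel 0.86 [289. 209.] [ 0.6057 -0.0634  0.04  ]
side apron 0.93 [290. 210.] [ 0.6034 -0.0626  0.0383]
side focus_knob 0.77 [368. 235.] [ 0.4179 -0.0299  0.0191]
side lens 0.58 [210. 244.] [0.7574 0.0629 0.0184]
side spring_clip 0.79 [195. 277.] [0.7512 0.1694 0.0218]
side lamp_cover 0.71 [292. 212.] [ 0.5989 -0.0609  0.0334]
side lamp_cover 0.69 [296. 143.] [ 0.6422 -0.3465  0.0538]
side screwdriver 0.61 [421. 170.] [ 0.2964 -0.3213  0.0223]
```

View pics/top0.png

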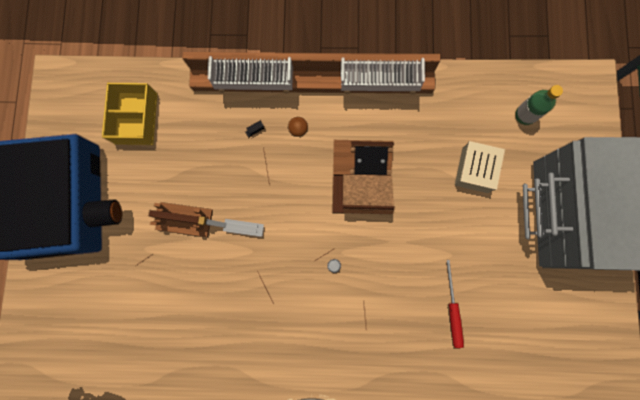

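View pics/side0.png

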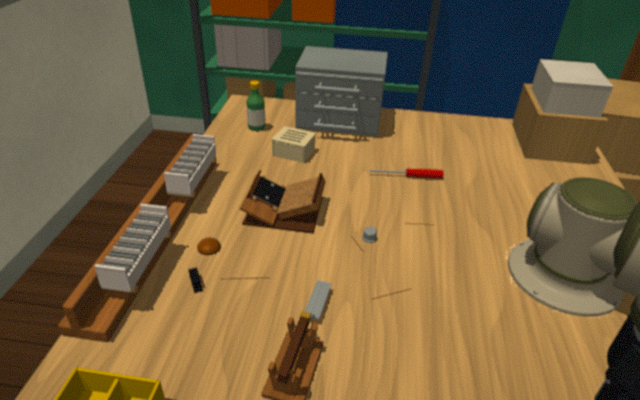

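The top view shows the spatula on its rest at columns 150–265, rows 205–237, with the blade pointing right (world −y). The cradle is at 333–394, 141–213, with its apron on the left. The side view agrees.

Run:
```python
from h import *
for n in ["top","side"]:
    p=get_image(n); P,uv=cloud(p)
    def rect(m,name):
        q=P[m][:,:2].astype(np.float32); 
        print(n,name,m.sum(),cv2.minAreaRect((q*1000)), np.median(P[m],0))
    near=lambda x,y,r:np.hypot(P[:,0]-x,P[:,1]-y)<r
    rect(near(.605,-.085,.14)&(P[:,2]>.012),"cradle")
    rect(near(.517,.335,.1)&(P[:,2]>.007)&(P[:,2]<.1),"rest")
    rect(near(.517,.335,.11)&(P[:,2]>.064)&(P[:,2]<.1),"handle")
    m=near(.505,.20,.07)&(P[:,2]>.012)&(P[:,2]<.06); rect(m,"blade"); print(np.percentile(P[m][:,2],[5,25,50,75,95]))
p=get_image("wrist");cv2.imwrite("pics/w0.png",p["image"]); print(np.linalg.inv(p["view"]))
```

```text
top cradle 3956 ((626.7521362304688, -111.58460235595703), (180.0846710205078, 142.95225524902344), 0.9315376281738281) [ 0.6386 -0.1166  0.0454]
top rest 1675 ((507.9261169433594, 315.6775207519531), (157.5946044921875, 92.41297912597656), 82.56829833984375) [0.5162 0.3236 0.0155]
top handle 482 ((519.9434204101562, 322.20068359375), (133.11154174804688, 52.26252746582031), 83.15105438232422) [0.5198 0.3205 0.0705]
top blade 591 ((510.8979187011719, 199.677490234375), (56.58427429199219, 137.44509887695312), 0.7383435964584351) [0.5044 0.1884 0.0214]
[0.0172 0.0199 0.0214 0.0232 0.047 ]
side cradle 2814 ((627.5607299804688, -107.56489562988281), (150.26478576660156, 179.07334899902344), 89.34593963623047) [ 0.6359 -0.0946  0.0425]
side rest 3241 ((519.1423950195312, 315.77838134765625), (159.22048950195312, 70.7719497680664), 83.19427490234375) [0.5168 0.3366 0.0257]
side handle 862 ((520.5404052734375, 324.50921630859375), (133.77264404296875, 52.23649978637695), 83.17587280273438) [0.5205 0.3304 0.0695]
side blade 568 ((505.0304260253906, 199.5006103515625), (137.0607452392578, 30.703754425048828), 82.6301040649414) [0.5022 0.1813 0.0205]
[0.0184 0.0196 0.0205 0.0215 0.0236]
[[ 0.3003 -0.9053 -0.3003  0.0867]
 [ 0.9538  0.2853  0.094   0.55  ]
 [ 0.0006 -0.3147  0.9492  0.3739]
 [ 0.      0.      0.      1.    ]]
```

```bash
python3 - <<'E'
import cv2,numpy as np
a=cv2.imread("pics/top0.png")[190:250,130:280];b=cv2.imread("pics/top0.png")[130:225,320:410]
cv2.imwrite("pics/c1.png",np.hstack([cv2.resize(a,(500,200)),np.zeros((200,10,3),np.uint8),cv2.resize(b,(190,200))]))
E
cat >> h.py <<'E'
import json
def log():
    s=env.observe(); open("log.txt","a").write(json.dumps([list(map(float,s["q"])),list(map(float,s["position"])),np.array(s["tool_rot"]).tolist()])+"\n"); return s
def plan(R,t,s=None):
    from scipy.spatial.transform import Rotation as Ro
    s=s or env.observe(); R0=np.array(s["tool_rot"]); 
    return np.r_[Ro.from_matrix(R0.T@R).as_rotvec(degrees=True)/8, R0.T@(np.array(t)-s["position"])/.03]
E
python3 -c "
from h import *;log()"
python3 -m creep '0 0 9.91 -13.3 -2.97 0.1 85;0 0 9.91 -13.3 -2.97 0.1 85;0 0 9.91 -13.3 -2.97 0.1 85;0 0 9.91 -13.3 -2.97 0.1 85;0 0 9.91 -13.3 -2.97 0.1 85;0 0 9.91 -13.3 -2.97 0.1 85;0 0 9.91 -13.3 -2.97 0.1 85;0 0 9.91 -13.3 -2.97 0.1 85;0 0 9.91 -13.3 -2.97 0.1 85;0 0 9.91 -13.3 -2.97 0.1 85;0 0 9.91 -13.3 -2.97 0.1 85;0 0 9.91 -13.3 -2.97 0.1 85'
python3 - <<'E'
from h import *
s=log();print(s["time_s"],s["position"],s["tool_rot"],s["q"])
p=get_image("wrist");cv2.imwrite("pics/w1.png",p["image"])
P,uv=cloud(p)
for l in ["ferrule","spatula","rest"]:
    for k in spotter.boxes_of(l,p)[:2]:
        d=depth_at(p,k["xy"]);print(l,k,ray_pt(p,k["xy"],d))
np.savez("w1.npz",P=P,uv=uv)
E
```

```text
time_s: 2.65
position: [0.5188, 0.32, 0.4017]
tool_rot: [[0.116, 0.993, -0.0], [0.993, -0.116, 0.0], [0.0, -0.0, -1.0]]
ft_force: [0.5, -0.3, 0.5]
grip_width: 0.0853
gripper_force: 0.0
2.65 [0.5188 0.32   0.4017] [[ 0.1159  0.9933 -0.    ]
 [ 0.9933 -0.1159  0.    ]
 [ 0.     -0.     -1.    ]] [20.5576 28.0078 64.5344  0.0008 87.4582 27.2133]
ferrule {'xy': [321.8, 222.1], 'p': 0.91} [0.5133 0.2765 0.0709]
spatula {'xy': [319.5, 224.0], 'p': 0.76} [0.5103 0.2744 0.0708]
rest {'xy': [312.3, 168.2], 'p': 0.67} [0.507  0.3288 0.0119]
```

View pics/w1.png

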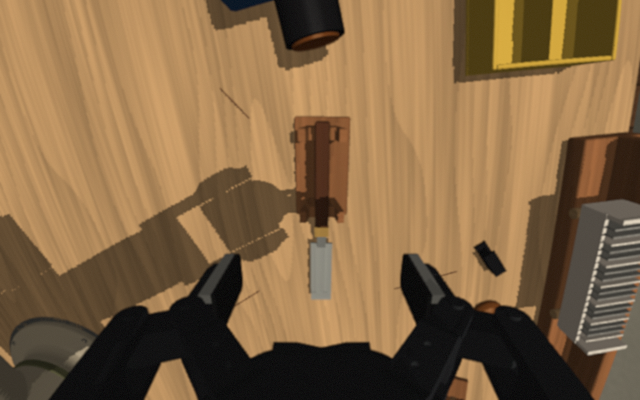

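The wrist view shows the handle from about (322,122) to the ferrule at (321,232), with the blade tip at (320,299) and everything aligned with the image column.

Run:
```python
from h import *
f=np.load("w1.npz");P,uv=f["P"],f["uv"]
m=(uv[:,0]>290)&(uv[:,0]<352)&(uv[:,1]>110)&(uv[:,1]<302)
Q=P[m]
h=Q[(Q[:,2]>.0675)&(Q[:,2]<.08)]; print("handle",len(h),cv2.minAreaRect((h[:,:2]*1000).astype(np.float32)),h.mean(0))
b=Q[(Q[:,2]>.012)&(Q[:,2]<.03)&(Q[:,1]<.235)]; print("blade",len(b),cv2.minAreaRect((b[:,:2]*1000).astype(np.float32)),np.percentile(b[:,2],[10,50,90]))
r=Q[(Q[:,2]>.009)&(Q[:,2]<.015)&(Q[:,1]>.25)]; print("base",len(r),cv2.minAreaRect((r[:,:2]*1000).astype(np.float32)))
r=Q[(Q[:,2]>.007)&(Q[:,1]>.24)]; print("all",len(r),cv2.minAreaRect((r[:,:2]*1000).astype(np.float32)))
for c,r in [(322,122),(321,238),(321,229)]:
  q=Q[np.hypot(uv[m][:,0]-c,uv[m][:,1]-r)<1.5]; print(c,r,q.mean(0))
```

```text
handle 1663 ((515.6029052734375, 324.3162536621094), (131.2425079345703, 48.36650466918945), 80.92390441894531) [0.519  0.3276 0.0706]
blade 1135 ((500.6283874511719, 180.24819946289062), (98.5084228515625, 28.570735931396484), 82.89366912841797) [0.0196 0.0207 0.0217]
base 2956 ((518.9730224609375, 327.98199462890625), (130.44082641601562, 68.92839813232422), 82.86408996582031)
all 5657 ((517.5759887695312, 316.8236083984375), (152.93182373046875, 68.92839813232422), 82.86408996582031)
322 122 [0.5264 0.3879 0.0695]
321 238 [0.5082 0.2412 0.0394]
321 229 [0.5113 0.268  0.071 ]
```

Run:
```python
from h import *
a=np.array([-.124,-.9923,0]);R=np.c_[-a,[.9923,-.124,0],[0,0,-1]]
print(plan(R,[.5171,.3111,.2147]))
```

```text
[ 0.0008 -0.0004  0.0556 -0.3068 -0.0149  6.2387]
```

```bash
python3 -m creep '0 0 0.06 -0.3 -0.015 1.5 70;0 0 0.06 -0.3 -0.015 3 70;0 0 0.06 -0.3 -0.015 4.5 70;0 0 0.06 -0.3 -0.015 5.5 70;0 0 0.06 -0.3 -0.015 6.23 70;0 0 0.06 -0.3 -0.015 6.23 70;0 0 0.06 -0.3 -0.015 6.23 10;0 0 0.06 -0.3 -0.015 6.23 10;0 0 0.06 -0.3 -0.015 6.23 10;0 0 0.06 -0.3 -0.015 6.23 10;0 0 0.06 -0.3 -0.015 6.23 10;0 0 0.06 -0.3 -0.015 6.23 10' 100
python3 - <<'E'
from h import *
s=log();print(s["gripper_force"],s["q"])
p=get_image("top");P,uv=cloud(p); q=get_image("side");P2,_=cloud(q)
# cradle near slope planes
for P in (P,P2):
    m=(abs(P[:,0]-.58)<.03)&(abs(P[:,1]+.11)<.05)&(P[:,2]>.02)&(P[:,2]<.07);A=P[m]
    for _ in range(5):
        c,*_r=np.linalg.lstsq(np.c_[A[:,:2],np.ones(len(A))],A[:,2],rcond=None);e=A[:,2]-np.c_[A[:,:2],np.ones(len(A))]@c;A=A[abs(e)<2*e.std()+1e-4]
    print("near",len(A),c,e.std(),"slope",np.degrees(np.arctan(np.hypot(*c[:2]))),"yaw",np.degrees(np.arctan2(c[1],c[0])))
    m=(abs(P[:,0]-.66)<.03)&(abs(P[:,1]+.13)<.04)&(P[:,2]>.02)&(P[:,2]<.09);A=P[m]
    if len(A)<100: print(len(A));continue
    for _ in range(5):
        c,*_r=np.linalg.lstsq(np.c_[A[:,:2],np.ones(len(A))],A[:,2],rcond=None);e=A[:,2]-np.c_[A[:,:2],np.ones(len(A))]@c;A=A[abs(e)<2*e.std()+1e-4]
    print("far",len(A),c,e.std(),"slope",np.degrees(np.arctan(np.hypot(*c[:2]))),"yaw",np.degrees(np.arctan2(c[1],c[0])))
# fit structure
from scipy.optimize import least_squares
E
```

```text
time_s: 4.05
position: [0.5175, 0.3111, 0.2162]
tool_rot: [[0.126, 0.992, 0.002], [0.992, -0.126, 0.001], [0.001, 0.002, -1.0]]
ft_force: [-0.8, -0.3, 5.0]
grip_width: 0.0143
gripper_force: 97.9
97.86096811294556 [19.7928 37.809  79.8607  0.0008 62.2063 27.0055]
near 792 [-0.4645  0.0043  0.3235] 0.001312597224528252 slope 24.917750466235706 yaw 179.4729025346329
far 752 [ 0.4511  0.0011 -0.259 ] 0.0015119631259985335 slope 24.27965053352297 yaw 0.13576053370332677
near 0 [0. 0. 0.] nan slope 0.0 yaw 0.0
far 130 [ 0.4599  0.0002 -0.2662] 0.0014077382346793358 slope 24.699991431637812 yaw 0.028324548595904813
  ret = _var(a, axis=axis, dtype=dtype, out=out, ddof=ddof,
  arrmean = um.true_divide(arrmean, div, out=arrmean,
  ret = ret.dtype.type(ret / rcount)
```

```bash
cat >> h.py <<'E'
V=np.array([.636,-.126]); H=.0423; YAW=0.0
GX,GZ=.015,.1562
def sp(phi,up,normal,xtip,h=None):
    """tool pose: blade underside centreline at cradle (tip xc, 'up' mm up slope line measured along slope, 'normal' above rib plane) -> direct"""
    return sp_yz(phi,up*np.cos(np.radians(25))-normal*np.sin(np.radians(25)),.022+up*np.sin(np.radians(25))+normal*np.cos(np.radians(25)),xtip,h)
def sp_yz(phi,yc,z,xtip,h=None):
    h=H if h is None else h; f=np.radians(phi); c,s=np.cos(f),np.sin(f)
    cy,sy=np.cos(np.radians(YAW)),np.sin(np.radians(YAW)); W=np.array([[0+sy,cy,0],[-cy,sy,0],[0,0,1]]) # cols: cradle axes in world
    W=np.array([[sy,cy,0],[-cy,sy,0],[0,0,1]])
    xs=np.array([1,0,0]);zs=np.array([0,-s,c]);ys=np.cross(zs,xs)
    o=np.array([xtip-.195,yc,z])+h*zs; t=o+GX*xs+GZ*zs
    R=W@np.c_[-xs,ys,-zs]; return R,W@t+np.r_[V,0]
E
python3 - <<'E'
from h import *
R,t=sp(25,.037,-.0075+.05,-.07);print(t,R,plan(R,t))
E
```

```text
[0.5677 0.124  0.2561] [[ 0.      0.9063  0.4226]
 [ 1.      0.      0.    ]
 [ 0.      0.4226 -0.9063]] [-3.1066  0.1906 -0.8889 -5.9762  2.4445 -1.329 ]
```

```bash
python3 -m creep '0 0 0 0 0 -1.5 10;0 0 0 0 0 -3 10;0 0 0 0 0 -4 10;0 0 0 0 0 -4 10'; python3 -c "
from h import *
s=log();print(s['q'],s['gripper_force'])"
```

```text
time_s: 4.55
position: [0.5175, 0.3111, 0.3398]
tool_rot: [[0.126, 0.992, 0.009], [0.992, -0.126, 0.003], [0.004, 0.008, -1.0]]
ft_force: [-0.7, -0.5, -1.2]
grip_width: 0.0148
gripper_force: 97.8
[19.7938 29.9985 71.5839  0.0006 77.893  27.0098] 97.79539704322815
```

```bash
python3 -m creep '-1 0.06 -0.3 -1.5 0.6 0 10;-2 0.12 -0.6 -3 1.2 0 10;-3.1 0.19 -0.89 -4.5 1.8 0.5 10;-3.1 0.19 -0.89 -5.97 2.44 1 10;-3.1 0.19 -0.89 -5.97 2.44 2 10;-3.1 0.19 -0.89 -5.97 2.44 2.6 10;-3.1 0.19 -0.89 -5.97 2.44 2.6 10'
python3 - <<'E'
from h import *
s=log();print(s['q'],s['gripper_force'])
p=get_image("wrist");cv2.imwrite("pics/w2.png",p["image"]);P,uv=cloud(p);np.savez("w2.npz",P=P,uv=uv)
E
```

```text
time_s: 5.25
position: [0.5668, 0.1236, 0.2537]
tool_rot: [[0.001, 0.91, 0.414], [1.0, -0.0, -0.001], [-0.001, 0.414, -0.91]]
ft_force: [0.4, 0.9, -1.6]
grip_width: 0.0144
gripper_force: 98.0
[ 0.6669 30.9977 88.0125 -0.5767 36.5614  1.098 ] 97.95968413352966
```

View pics/w2.png

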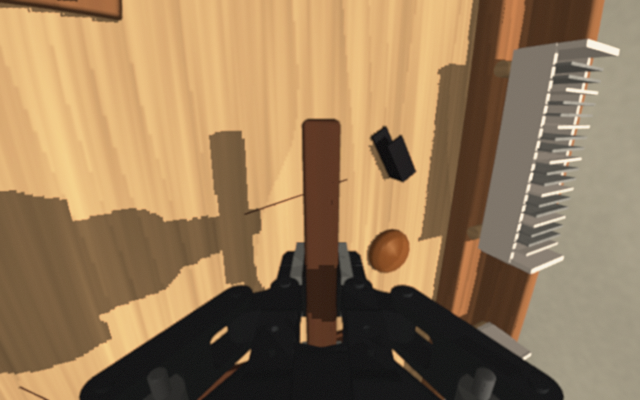

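The wrist view shows only the gripped handle at columns 305–340, with the cradle hidden behind the hand, so I'll measure the cradle from the fixed cameras.

Run:
```python
from h import *
from scipy.optimize import least_squares
p=get_image("top");P,uv=cloud(p);cv2.imwrite("pics/top2.png",cv2.resize(p["image"][110:230,190:430],(800,400),interpolation=cv2.INTER_CUBIC))
q=get_image("side");cv2.imwrite("pics/side2.png",cv2.resize(q["image"][130:300,200:400],(800,600)[0:2],interpolation=cv2.INTER_CUBIC)); P2,_=cloud(q)
for P in (P,P2):
  m=(P[:,1]>-.165)&(P[:,1]<-.095)&(P[:,0]>.5)&(P[:,0]<.76);A=P[m]
  print("Xprof",[(int(1000*x),round(1000*float(np.median(A[abs(A[:,0]-x)<.003][:,2])),1)) for x in np.arange(.53,.74,.006) if (abs(A[:,0]-x)<.003).sum()>3])
m=(P[:,0]>.66)&(P[:,0]<.7);
```

```text
Xprof [(530, -0.1), (536, 2.0), (542, 60.3), (548, 75.7), (554, 74.0), (560, 62.8), (566, 60.2), (572, 58.0), (578, 54.3), (584, 52.0), (590, 49.4), (596, 45.8), (602, 43.5), (608, 40.4), (614, 38.0), (620, 35.0), (626, 32.0), (632, 29.0), (638, 28.7), (644, 30.2), (650, 33.6), (656, 37.1), (662, 39.0), (668, 41.6), (674, 45.0), (680, 47.4), (686, 50.2), (692, 53.4), (698, 55.8), (704, 63.3), (710, 53.3), (716, 48.6), (728, 2.5), (734, 1.0)]
Xprof [(530, -0.6), (536, 0.0), (542, 53.4), (548, 70.3), (554, 73.3), (560, 62.7), (566, 59.7), (572, 55.7), (578, 53.8), (584, 7.2), (692, 51.9), (698, 54.2), (704, 61.9), (710, 53.3), (716, 49.9)]
```

View pics/top2.png

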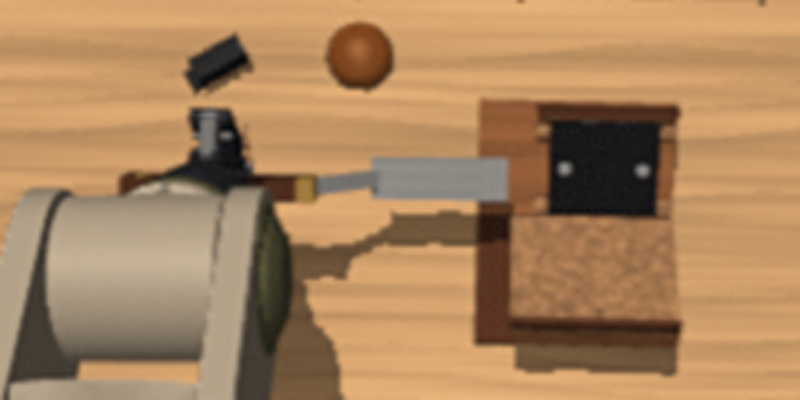

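View pics/side2.png

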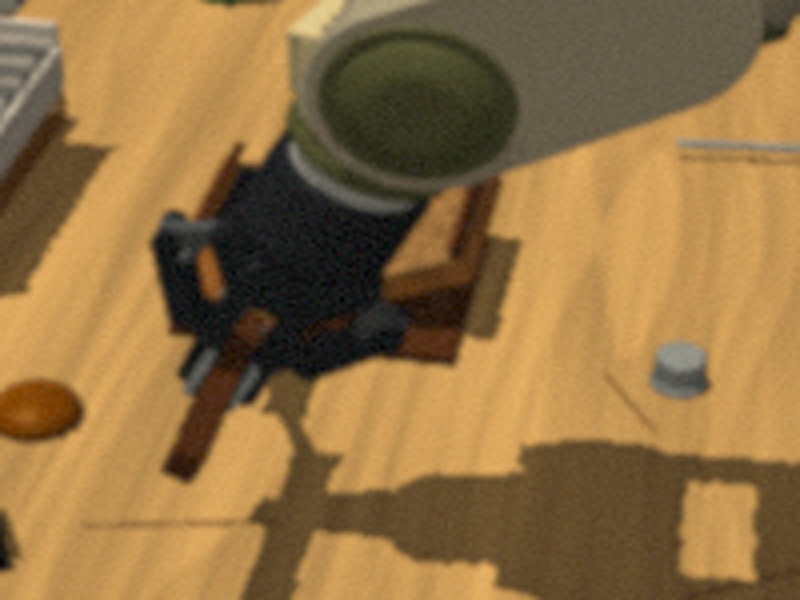

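The crop shows the blade held over the apron, its tip at crop (508,178). The plate spans crop columns 549–659, the apron's left edge is at 479, and the bystanders are undisturbed.

Run:
```python
from h import *
p=get_image("top")
raw=lambda c,r:(190+(c+.5)*.3-.5,110+(r+.5)*.3-.5)
for n,c,r,z in [("apronL",479,130,.05),("apronL2",479,190,.03),("plateL",549,165,.043),("plateR",659,165,.043),("cradleR",678,130,.05),("corkL",510,280,.04),("corkR",675,280,.04)]:
    X=at_z(p,raw(c,r),z);print(n,X)
P,uv=cloud(p)
m=(P[:,1]<.04)&(P[:,1]>-.09)&(P[:,2]>.066)&(P[:,2]<.14)&(P[:,0]>.6)
Q=P[m];print(len(Q),Q.min(0),Q.max(0),cv2.minAreaRect((Q[:,:2]*1000).astype(np.float32)))
A=np.c_[Q[:,:2],np.ones(len(Q))];c=np.linalg.lstsq(A,Q[:,2],rcond=None)[0];e=Q[:,2]-A@c;k=abs(e)<.004;c=np.linalg.lstsq(A[k],Q[k,2],rcond=None)[0];print("plane",c,e.std(),"roll",np.degrees(np.arctan(c[0])),"pitch",np.degrees(np.arctan(c[1])))
s=env.observe();t=np.array(s["position"]);R=np.array(s["tool_rot"])
# blade underside centre plane predicted: top surface offset -H+.003 along zs from origin
zs=-R[:,2];xs=-R[:,0];o=t-GZ*zs-GX*xs
tip=o+.195*xs-H*zs;print("tip pred",tip,"origin",o)
d=np.mean((Q[k]-o)@zs);print("blade top height rel origin",d, "ycentre",np.median((Q[k]-o)@R[:,1]))
print("xmax",np.percentile((Q[k]-o)@xs,[1,99]))
```

```text
apronL [ 0.6927 -0.0399  0.05  ]
apronL2 [ 0.6531 -0.0405  0.03  ]
plateL [ 0.6692 -0.091   0.043 ]
plateR [ 0.6703 -0.1704  0.043 ]
cradleR [ 0.6946 -0.1832  0.05  ]
corkL [ 0.5848 -0.064   0.04  ]
corkR [ 0.5867 -0.182   0.04  ]
1366 [ 0.6373 -0.0894  0.0661] [0.918  0.0398 0.1166] ((777.7071533203125, -25.16175079345703), (280.43621826171875, 128.9593505859375), 0.21605047583580017)
plane [ 0.0119 -0.0491  0.0734] 0.008973113251713613 roll 0.6790914217611703 pitch -2.8132977680311693
tip pred [ 0.6514 -0.0556  0.078 ] origin [0.6335 0.1394 0.1162]
blade top height rel origin -0.0956017324745794 ycentre 0.22066580533839672
xmax [0.1026 0.2256]
```

```bash
sed -i 's/-.126\]); H/-.127]); H/' h.py
python3 - <<'E'
from h import *
p=get_image("top");P,uv=cloud(p)
s=env.observe();t=np.array(s["position"]);R=np.array(s["tool_rot"])
zs=-R[:,2];xs=-R[:,0];o=t-GZ*zs-GX*xs
L=(P-o)@np.c_[xs,R[:,1],zs]
m=(L[:,0]>.1)&(L[:,0]<.2)&(abs(L[:,1])<.02)&(L[:,2]>-.06)&(L[:,2]<-.02);Q=L[m]
A=np.c_[Q[:,:2],np.ones(len(Q))]
for _ in range(4):
    c=np.linalg.lstsq(A,Q[:,2],rcond=None)[0];e=Q[:,2]-A@c;k=abs(e)<max(2*e.std(),.002);A=A[k];Q=Q[k]
print(len(Q),c,e.std(),"top z at .1475",c@[.1475,0,1]);print(np.percentile(Q,[1,50,99],axis=0))
q=Q[(Q[:,0]>.11)&(Q[:,0]<.18)];print("width range",np.percentile(q[:,1],[1,99]))
E
```

```text
476 [-0.0123  0.0094 -0.0373] 0.001366235688992375 top z at .1475 -0.03911167144043015
[[ 0.105  -0.0133 -0.0419]
 [ 0.1514  0.0014 -0.0391]
 [ 0.1978  0.0158 -0.0364]]
width range [-0.0131  0.0158]
```

Run:
```python
from h import *
R,t=sp(25,.037,-.0075+.008,-.054);print(t,plan(R,t))
```

```text
[0.5854 0.107  0.218 ] [-0.0064  0.0031  0.0063 -0.5829 -0.024   1.4585]
```

```bash
python3 -m creep '0 0 0 -0.58 -0.02 0.7 10;0 0 0 -0.58 -0.02 1.4 10;0 0 0 -0.58 -0.02 1.45 10;0 0 0 -0.58 -0.02 1.45 10'; python3 -m creep '0 0 0 0 0 0 10;0 0 0 0 0 0 10;0 0 0 0 0 0.1 10' ;python3 -c "
from h import *
R,t=sp(25,.037,-.0075,-.054);s=env.observe();print(plan(R,t),s['ft_force'],s['wrist_torque'],R.T@s['ft_force'])"
```

```text
time_s: 5.9
position: [0.5852, 0.107, 0.2177]
tool_rot: [[-0.0, 0.907, 0.42], [1.0, 0.001, -0.001], [-0.001, 0.42, -0.907]]
ft_force: [0.5, 0.2, -1.0]
grip_width: 0.0143
gripper_force: 98.0
time_s: 6.2
position: [0.5864, 0.1069, 0.2154]
tool_rot: [[-0.0, 0.907, 0.422], [1.0, 0.001, -0.001], [-0.001, 0.422, -0.907]]
ft_force: [0.7, 0.5, -1.0]
grip_width: 0.0147
gripper_force: 98.0
[-0.0081  0.0044  0.0054  0.0025  0.0066  0.1738] [ 0.6767  0.4583 -1.0236] [0.0195 0.2495 0.0398] [0.4583 0.1807 1.2136]
```

```bash
F='from h import *
R,t=sp(25,.037,-.0075,-.054);s=env.observe();print("REM",plan(R,t)[5]*30,"Ftool",R.T@s["ft_force"],"Mtool",R.T@s["wrist_torque"])'
python3 -m creep '0 0 0 0 0 0.05 10;0 0 0 0 0 0.09 10;0 0 0 0 0 0.09 10' >/dev/null; python3 -c "$F"
python3 -m creep '0 0 0 0 0 0.03 10;0 0 0 0 0 0.03 10' >/dev/null; python3 -c "$F"
python3 -m creep '0 0 0 0 0 0.03 10;0 0 0 0 0 0.03 10' >/dev/null; python3 -c "$F"
python3 -m creep '0 0 0 0 0 0.03 10;0 0 0 0 0 0.03 10'>/dev/null; python3 -c "$F"
```

```text
REM 1.391729934584313 Ftool [-0.3192 -1.0778  1.1115] Mtool [ 0.2796 -0.0119  0.0219]
REM 0.5746308029758782 Ftool [ 0.6596 -1.0872  1.2369] Mtool [0.2512 0.0402 0.0247]
REM -0.2639685224698246 Ftool [ 0.1236 -0.8658  1.6685] Mtool [ 0.2586 -0.0581 -0.0188]
REM -1.045633961395865 Ftool [ 0.9378 -0.5193 -0.4335] Mtool [ 0.3202 -0.2492  0.0173]
```

```bash
F='from h import *
R,t=sp(25,.037,-.0075,-.054);s=env.observe();print("REM",plan(R,t)[5]*30,"Ftool",R.T@s["ft_force"],"Mtool",R.T@s["wrist_torque"],s["time_s"])'
python3 -m creep '0 0 0 0 0 0.02 10;0 0 0 0 0 0.02 10' >/dev/null; python3 -c "$F"
python3 -m creep '0 0 0 0 0 0.02 10;0 0 0 0 0 0.02 10' >/dev/null; python3 -c "$F"
```

```text
REM -1.5599417122984491 Ftool [ 2.865  -0.2151 -2.4537] Mtool [ 0.3666 -0.0819  0.0137] 7.3
REM -2.137258586153147 Ftool [ 3.648  -1.4142 -4.6449] Mtool [ 0.3174 -0.1521  0.0726] 7.5
```

```bash
python3 -m creep '0 0 0 0 0 -0.1 10;0 0 0 0 0 -0.1 10;0 0 0 -0.4 0 -0.1 10;0 0 0 -0.8 0 -0.1 10;0 0 0 -0.8 0 -0.1 10'; F='from h import *
R,t=sp(25,.037,-.0075,.036);s=log();print("REM",plan(R,t),"Ftool",R.T@s["ft_force"],"Mtool",R.T@s["wrist_torque"],s["q"])'; python3 -c "$F"
```

```text
time_s: 8.0
position: [0.5881, 0.0815, 0.2109]
tool_rot: [[0.002, 0.908, 0.419], [1.0, -0.001, -0.002], [-0.001, 0.419, -0.908]]
ft_force: [0.1, 0.1, -1.9]
grip_width: 0.0145
gripper_force: 97.9
REM [-0.0252  0.0108 -0.0089 -2.1509  0.0222  0.0169] Ftool [ 0.0601 -0.6608  1.7488] Mtool [ 0.2501  0.0284 -0.0356] [-3.7355 35.4667 88.2332  2.8267 31.5738 -5.7292]
```

```bash
python3 -m creep '0 0 0 -0.4 0 -0.01 10;0 0 0 -0.8 0 -0.01 10;0 0 0 -1.2 0 -0.01 10;0 0 0 -1.6 0 -0.01 10;0 0 0 -2.0 0 -0.01 10;0 0 0 -2.15 0 -0.01 10;0 0 0 -2.15 0 -0.01 10'; F='from h import *
R,t=sp(25,.037,-.0075,.036);s=log();print("REM",plan(R,t),"Ftool",R.T@s["ft_force"],"Mtool",R.T@s["wrist_torque"],s["q"])
p=get_image("top");cv2.imwrite("pics/top3.png",cv2.resize(p["image"][110:230,190:430],(800,400),interpolation=cv2.INTER_CUBIC))'; python3 -c "$F"
```

```text
time_s: 8.7
position: [0.5879, 0.0181, 0.2113]
tool_rot: [[0.001, 0.908, 0.42], [1.0, -0.0, -0.001], [-0.001, 0.42, -0.908]]
ft_force: [0.7, 0.4, -1.5]
grip_width: 0.014
gripper_force: 97.9
REM [-0.0232  0.0067 -0.0029 -0.0352  0.0185  0.0304] Ftool [0.4382 0.027  1.6163] Mtool [ 0.2944  0.0439 -0.0136] [-10.3896  35.0015  89.2033   8.2042  31.5935 -16.4262]
```

View pics/top3.png

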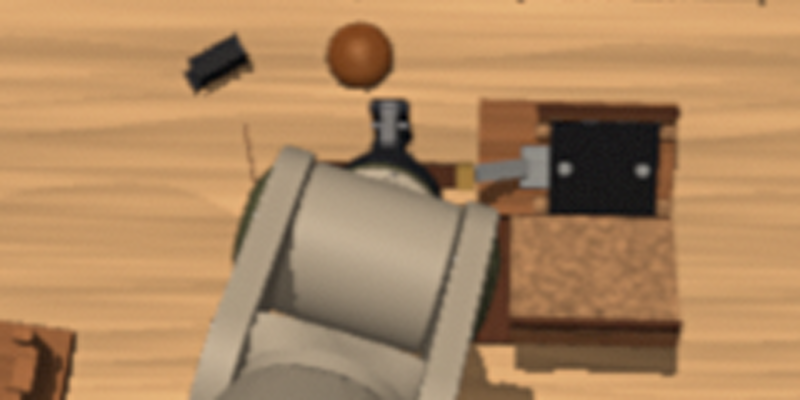

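The picture shows the blade under the plate, with its rear at crop (535,165) at the channel mouth. The plate (549–659) has not moved. Before levering I'll fit the arm's kinematics to check the tilt range.

```bash
cat > kin.py <<'E'
from h import *
from scipy.spatial.transform import Rotation as Ro
from scipy.optimize import least_squares
LG=[json.loads(l) for l in open("log.txt")]
def fk(q,p,s4=1,s6=1):
    q=np.array(q); d1,a1,L2,a3,d4,d6,y0=p
    r=lambda ax,a:Ro.from_euler(ax,a,degrees=True).as_matrix()
    R1=r('z',q[0]);R2=R1@r('y',q[1]);R3=R2@r('y',q[2]);R4=R3@r('z',s4*q[3]);R5=R4@r('y',q[4]);R6=R5@r('z',s6*q[5])
    return R6,np.array([0,0,d1])+R1@[a1,y0,0]+R2@[0,0,L2]+R3@[a3,0,d4]+R5@[0,0,d6]
best=None
for s4 in(1,-1):
  for s6 in(1,-1):
    e=max(Ro.from_matrix((fk(q,[0]*7,s4,s6)[0]).T@np.array(R)@(fk(LG[0][0],[0]*7,s4,s6)[0].T@np.array(LG[0][2])).T).magnitude() for q,t,R in LG)
    if best is None or e<best[0]: best=(e,s4,s6)
_,S4,S6=best
OFF=fk(LG[0][0],[0]*7,S4,S6)[0].T@np.array(LG[0][2])
sol=least_squares(lambda p:np.concatenate([fk(q,p,S4,S6)[1]-t for q,t,R in LG]+[1e-4*(np.array(p)-[.3,0,.35,0,.35,.1,0])]),[.3,0,.35,0,.35,.1,0])
PR=sol.x
LO=np.array([-178,-50,13.5,-81,11,-165]);HI=np.array([178,133,142,261,163,165])
def ik(R,t,q0):
    def f(q):
        Rr,tt=fk(q,PR,S4,S6); return np.r_[(tt-t)*10,Ro.from_matrix((Rr@OFF).T@R).as_rotvec()*2]
    s=least_squares(f,np.clip(q0,LO+.1,HI-.1),bounds=(LO,HI)); return s.x,np.abs(s.fun).max()
E
python3 - <<'E'
from kin import *
print(best,PR,max(abs(np.concatenate([fk(q,PR,S4,S6)[1]-t for q,t,R in LG]))));print(OFF)
q=np.array(LG[-1][0])
# lever: blade underside flat at plate angle th, centre r=.037 along, about valley (0,.022)
for phi in (25,35,45,55,65,75):
  f=np.radians(phi);c,s_=np.cos(f),np.sin(f)
  R,t=sp_yz(phi,.037*c+.003*s_,.022+.037*s_-.003*c,.036)
  q,e=ik(R,t,q);print(phi,t,q,round(e,4))
E
```

```text
(6.705724063355577e-16, 1, 1) [0.1301 0.     0.5371 0.103  0.3508 0.0841 0.1175] 1.2356431655646816e-08
[[ 0. -1. -0.]
 [ 1.  0.  0.]
 [-0. -0.  1.]]
25 [0.5869 0.017  0.2148] [-10.5325  34.6201  89.258    8.4368  31.7711 -16.7518] 0.0
35 [0.5542 0.017  0.2034] [-11.4969  33.2108  97.5958  24.3409  16.1034 -32.9504] 0.0
45 [0.5239 0.017  0.1864] [ -12.9073   33.6032  105.6657  111.3523   11.     -120.8335] 0.0368
55 [0.4971 0.017  0.1644] [ -13.6406   35.904   112.3264  152.7316   24.9385 -162.8737] 0.0
65 [0.4745 0.017  0.1382] [ -15.5926   39.8745  117.5143  154.3492   42.8355 -165.    ] 0.1102
75 [0.4567 0.017  0.1083] [ -16.8518   45.6971  120.9749  155.957    60.8051 -165.    ] 0.279
```

```bash
cat > lev.py <<'E'
from kin import *
def way(th,phi,re):  # plate angle, blade roll, r of blade lower edge (top corner) on plate underside
    a=np.radians(th);f=np.radians(phi); piv=np.array([.002,.023])
    e=piv+re*np.array([np.cos(a),np.sin(a)])
    u=e+.015*np.array([np.cos(f),np.sin(f)])-.003*np.array([-np.sin(f),np.cos(f)])
    # measured contact showed true blade ~0.9 mm higher than the model
    u=u-.0009*np.array([-np.sin(f),np.cos(f)])
    return sp_yz(phi,u[0],u[1],.036)
def show(W,q):
    s=env.observe()
    for w in W:
        R,t=way(*w); q,e=ik(R,t,q); print(w,plan(R,t,s).round(2),q.round(0),round(e,4))
    return q
E
python3 - <<'E'
from lev import *
q=np.array(LG[-1][0])
show([(25,25,.02),(30,30,.02),(34,33,.02),(38,34,.022),(42,34,.025),(46,34,.028),(50,34,.032),(55,34,.036),(60,34,.04),(65,33,.043),(70,32,.045),(75,31,.045),(80,30,.045),(85,29,.045),(90,28,.045),(95,28,.045),(100,28,.045),(106,28,.045)],q)
E
```

```text
(25, 25, 0.02) [-0.02  0.01  0.   -0.05  0.03 -0.09] [-11.  35.  89.   8.  32. -17.] 0.0
(30, 30, 0.02) [-0.65  0.01  0.   -0.05 -0.54 -0.16] [-11.  34.  93.  14.  24. -22.] 0.0
(34, 33, 0.02) [-1.02  0.01  0.   -0.05 -0.89 -0.2 ] [-11.  33.  96.  19.  19. -27.] 0.0
(38, 34, 0.022) [-1.15  0.01  0.   -0.05 -0.95 -0.25] [-11.  33.  96.  21.  18. -29.] 0.0
(42, 34, 0.025) [-1.15  0.01  0.   -0.05 -0.86 -0.33] [-11.  33.  96.  20.  18. -29.] 0.0
(46, 34, 0.028) [-1.15  0.01  0.   -0.05 -0.79 -0.42] [-11.  33.  96.  20.  19. -28.] 0.0
(50, 34, 0.032) [-1.15  0.01  0.   -0.05 -0.7  -0.54] [-11.  32.  95.  19.  20. -27.] 0.0
(55, 34, 0.036) [-1.15  0.01  0.   -0.05 -0.62 -0.69] [-11.  32.  95.  18.  20. -27.] 0.0
(60, 34, 0.04) [-1.15  0.01  0.   -0.05 -0.57 -0.85] [-11.  31.  95.  18.  21. -26.] 0.0
(65, 33, 0.043) [-1.02  0.01  0.   -0.05 -0.45 -1.02] [-11.  31.  94.  16.  23. -24.] 0.0
(70, 32, 0.045) [-0.9   0.01  0.   -0.05 -0.38 -1.16] [-11.  31.  94.  14.  25. -22.] 0.0
(75, 31, 0.045) [-0.77  0.01  0.   -0.05 -0.36 -1.25] [-11.  30.  93.  13.  26. -21.] 0.0
(80, 30, 0.045) [-0.65  0.01  0.   -0.05 -0.35 -1.34] [-11.  30.  93.  12.  28. -20.] 0.0
(85, 29, 0.045) [-0.52  0.01  0.   -0.05 -0.35 -1.41] [-11.  30.  93.  11.  29. -20.] 0.0
(90, 28, 0.045) [-0.4   0.01  0.   -0.05 -0.35 -1.47] [-11.  30.  93.  10.  30. -19.] 0.0
(95, 28, 0.045) [-0.4   0.01  0.   -0.05 -0.47 -1.51] [-11.  29.  93.  11.  30. -19.] 0.0
(100, 28, 0.045) [-0.4   0.01  0.   -0.05 -0.6  -1.55] [-11.  29.  94.  11.  30. -19.] 0.0
(106, 28, 0.045) [-0.4   0.01  0.   -0.05 -0.75 -1.59] [-11.  29.  95.  11.  29. -20.] 0.0
```

```bash
python3 -m creep '0 0 0 -0.03 0.02 -0.08 10;-0.35 0 0 -0.03 -0.27 -0.12 10;-0.65 0 0 -0.03 -0.54 -0.16 10;-1.02 0 0 -0.03 -0.89 -0.2 10;-1.15 0 0 -0.03 -0.95 -0.25 10;-1.15 0 0 -0.03 -0.86 -0.33 10;-1.15 0 0 -0.03 -0.79 -0.42 10;-1.15 0 0 -0.03 -0.7 -0.54 10;-1.15 0 0 -0.03 -0.62 -0.69 10;-1.15 0 0 -0.03 -0.57 -0.85 10;-1.15 0 0 -0.03 -0.57 -0.85 10'
python3 - <<'E'
from lev import *
s=log();print(s["q"],s["ft_force"],s["wrist_torque"])
p=get_image("top");q=get_image("side")
cv2.imwrite("pics/m1.png",np.hstack([cv2.resize(p["image"][130:220,310:410],(400,360),interpolation=cv2.INTER_CUBIC),cv2.resize(q["image"][150:260,220:342],(400,360),interpolation=cv2.INTER_CUBIC)]))
W=[(60,34,.04),(65,33,.043),(70,32,.045),(75,31,.045),(80,30,.045),(85,29,.045),(90,28,.045),(95,28,.045),(100,28,.045),(106,28,.045)]
show(W,s["q"])
E
```

```text
time_s: 9.85
position: [0.5618, 0.0173, 0.2283]
tool_rot: [[-0.0, 0.828, 0.561], [1.0, 0.001, -0.001], [-0.001, 0.561, -0.828]]
ft_force: [0.4, 0.4, -1.5]
grip_width: 0.0144
gripper_force: 98.0
[-11.2563  31.3729  94.9381  17.6438  20.989  -25.9359] [ 0.3638  0.3586 -1.4928] [0.0274 0.2955 0.0829]
(60, 34, 0.04) [ 0.01  0.01  0.   -0.01 -0.    0.01] [-11.  31.  95.  18.  21. -26.] 0.0
(65, 33, 0.043) [ 0.13  0.01  0.   -0.01  0.14 -0.14] [-11.  31.  94.  16.  23. -24.] 0.0
(70, 32, 0.045) [ 0.26  0.01  0.   -0.01  0.24 -0.27] [-11.  31.  94.  14.  25. -22.] 0.0
(75, 31, 0.045) [ 0.38  0.01  0.   -0.01  0.27 -0.36] [-11.  30.  93.  13.  26. -21.] 0.0
(80, 30, 0.045) [ 0.51  0.01  0.   -0.01  0.29 -0.44] [-11.  30.  93.  12.  28. -20.] 0.0
(85, 29, 0.045) [ 0.63  0.01  0.   -0.01  0.31 -0.51] [-11.  30.  93.  11.  29. -20.] 0.0
(90, 28, 0.045) [ 0.76  0.01  0.   -0.01  0.31 -0.56] [-11.  30.  93.  10.  30. -19.] 0.0
(95, 28, 0.045) [ 0.76  0.01  0.   -0.01  0.2  -0.63] [-11.  29.  93.  11.  30. -19.] 0.0
(100, 28, 0.045) [ 0.76  0.01  0.   -0.01  0.08 -0.69] [-11.  29.  94.  11.  30. -19.] 0.0
(106, 28, 0.045) [ 0.76  0.01  0.   -0.01 -0.06 -0.75] [-11.  29.  95.  11.  29. -20.] 0.0
```

View pics/m1.png

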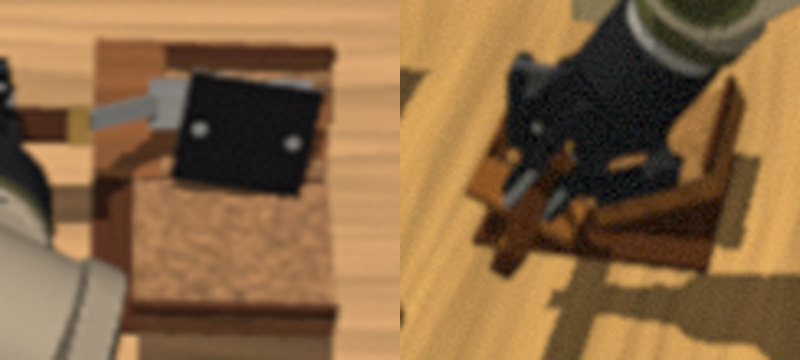

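The crop shows the plate lying flat on the blade and yawed about 6°: corners at crop (190,72), (322,92), (300,193), (172,178). It was lifted rather than pivoted about its edge. I'll measure its plane before mending this.

```bash
cat > pl.py <<'E'
from kin import *
def plate(show=True):
    p=get_image("top");P,uv=cloud(p);im=p["image"].astype(int)
    g=im[uv[:,1],uv[:,0]].max(1)
    m=(g<55)&(P[:,1]<-.07)&(P[:,1]>-.2)&(P[:,0]>.5)&(P[:,0]<.74)&(P[:,2]>.025)&(P[:,2]<.14);Q=P[m]
    A=np.c_[Q[:,:2],np.ones(len(Q))]
    for _ in range(6):
        c=np.linalg.lstsq(A,Q[:,2],rcond=None)[0];e=Q[:,2]-A@c;k=abs(e)<max(2*e.std(),.0015);A=A[k];Q=Q[k]
    n=np.r_[-c[:2],1];n/=np.linalg.norm(n)
    C=np.c_[-(Q[:,1]-V[1]),Q[:,0]-V[0],Q[:,2]]*1000  # cradle mm
    print(len(Q),"std",e.std(),"normal(world)",n,"tilt",np.degrees(np.arccos(n[2])))
    # in-plane rect
    u=np.cross(n,[0,0,1.]);u/=np.linalg.norm(u)
    if u[1]>0:u=-u
    w=np.cross(n,u);o=Q.mean(0);q=np.c_[(Q-o)@u,(Q-o)@w]*1000
    r=cv2.minAreaRect(q.astype(np.float32));B=cv2.boxPoints(r)/1000
    for b in B:
        X=o+b[0]*u+b[1]*w; print("corner cradle mm",np.round([-(X[1]-V[1])*1000,(X[0]-V[0])*1000,X[2]*1000],1))
    print(r[1])
    return p
if __name__=="__main__": plate()
E
python3 pl.py
```

```text
745 std 0.0016060347736987428 normal(world) [-0.6041  0.001   0.7969] tilt 37.16525228220291
corner cradle mm [-41.   -5.3  41.3]
corner cradle mm [ 36.4 -13.3  35.4]
corner cradle mm [45.2 41.4 76.9]
corner cradle mm [-32.2  49.4  82.8]
(69.24205780029297, 78.07545471191406)
```

```bash
sed -i 's/def way(th,phi,re):/def way(th,phi,re,piv=(-.008,.033)):/; s/; piv=np.array(\[.002,.023\])/; piv=np.array(piv)/' lev.py
python3 - <<'E'
from lev import *
s=env.observe()
show([(39,34,.039),(42,34,.045),(46,34,.05),(50,34,.05),(55,34,.05),(60,33,.05),(65,32,.05),(70,31,.05),(75,30,.05),(80,29,.05),(85,28,.05),(90,28,.05),(95,28,.05),(100,28,.05),(105,28,.05)],s["q"])
E
```

```text
(39, 34, 0.039) [ 0.    0.    0.   -0.01  0.01  0.01] [-11.  31.  95.  18.  21. -26.] 0.0
(42, 34, 0.045) [ 0.    0.    0.   -0.01  0.2  -0.09] [-11.  31.  94.  17.  22. -25.] 0.0
(46, 34, 0.05) [ 0.    0.    0.   -0.01  0.34 -0.22] [-11.  31.  94.  16.  23. -24.] 0.0
(50, 34, 0.05) [ 0.    0.    0.   -0.01  0.31 -0.34] [-11.  30.  94.  16.  23. -24.] 0.0
(55, 34, 0.05) [ 0.    0.    0.   -0.01  0.27 -0.47] [-11.  30.  94.  16.  23. -24.] 0.0
(60, 33, 0.05) [ 0.13  0.01  0.   -0.01  0.32 -0.6 ] [-11.  30.  94.  15.  25. -23.] 0.0
(65, 32, 0.05) [ 0.25  0.01  0.   -0.01  0.37 -0.71] [-11.  29.  94.  14.  26. -22.] 0.0
(70, 31, 0.05) [ 0.38  0.01  0.   -0.01  0.4  -0.82] [-11.  29.  93.  12.  28. -21.] 0.0
(75, 30, 0.05) [ 0.5   0.01  0.   -0.01  0.42 -0.92] [-11.  29.  93.  12.  29. -20.] 0.0
(80, 29, 0.05) [ 0.63  0.01  0.   -0.01  0.43 -1.01] [-11.  28.  93.  11.  31. -19.] 0.0
(85, 28, 0.05) [ 0.75  0.01  0.   -0.01  0.44 -1.08] [-11.  28.  93.  10.  32. -18.] 0.0
(90, 28, 0.05) [ 0.75  0.01  0.   -0.01  0.32 -1.17] [-11.  28.  93.  10.  32. -19.] 0.0
(95, 28, 0.05) [ 0.75  0.01  0.   -0.01  0.2  -1.25] [-11.  27.  94.  10.  31. -19.] 0.0
(100, 28, 0.05) [ 0.75  0.01  0.   -0.01  0.07 -1.31] [-12.  27.  95.  11.  31. -19.] 0.0
(105, 28, 0.05) [ 0.75  0.01  0.   -0.01 -0.07 -1.37] [-12.  27.  96.  11.  31. -20.] 0.0
```

Advance to 50° and measure.

```bash
python3 -m creep '0 0 0 0 0.1 -0.05 10;0 0 0 0 0.2 -0.1 10;0 0 0 0 0.27 -0.16 10;0 0 0 0 0.34 -0.22 10;0 0 0 0 0.31 -0.34 10;0 0 0 0 0.31 -0.34 10;0 0 0 0 0.31 -0.34 10'; python3 pl.py
```

```text
time_s: 10.7
position: [0.5635, 0.0173, 0.2412]
tool_rot: [[-0.0, 0.829, 0.56], [1.0, 0.001, -0.001], [-0.001, 0.56, -0.829]]
ft_force: [0.8, -0.4, -1.0]
grip_width: 0.0141
gripper_force: 98.0
654 std 0.0017085848290663572 normal(world) [-0.7373 -0.0022  0.6755] tilt 47.50519456646016
corner cradle mm [-40.8  32.9  86.3]
corner cradle mm [-40.2 -12.7  36.4]
corner cradle mm [ 36.8 -12.1  36.8]
corner cradle mm [36.2 33.5 86.7]
(77.05704498291016, 67.56525421142578)
```

It's pivoting now at 47°, with the yaw straightened out. Continue.

```bash
python3 -m creep '0 0 0 0 -0.02 -0.06 10;0 0 0 0 -0.04 -0.13 10;0.13 0 0 0 0.01 -0.26 10;0.25 0 0 0 0.06 -0.37 10;0.38 0 0 0 0.09 -0.48 10;0.5 0 0 0 0.11 -0.58 10;0.5 0 0 0 0.11 -0.58 10'; python3 pl.py
```

```text
time_s: 11.45
position: [0.5566, 0.0173, 0.2579]
tool_rot: [[-0.0, 0.866, 0.501], [1.0, 0.0, -0.001], [-0.001, 0.501, -0.866]]
ft_force: [1.2, -0.2, -1.7]
grip_width: 0.0144
gripper_force: 98.0
506 std 0.016462950938563384 normal(world) [-0.1289  0.0206  0.9914] tilt 7.500322134603457
corner cradle mm [-54.3  11.6  71.1]
corner cradle mm [-55.2 -88.1  58.1]
corner cradle mm [ 50.1 -89.3  60.1]
corner cradle mm [51.  10.4 73.1]
(105.33361053466797, 100.5311508178711)
```

```bash
cat > prof.py <<'E'
from h import *
p=get_image("top");P,uv=cloud(p);im=p["image"]
for y in (-.155,-.127,-.10):
    m=(abs(P[:,1]-y)<.012)&(P[:,0]>.54)&(P[:,0]<.73);A=P[m];c=im[uv[m][:,1],uv[m][:,0]].mean(1)
    print(int(1000*-(y+.127)),[(int(round(1000*(x-V[0]))),int(round(1000*float(np.median(A[k][:,2])))),int(np.median(c[k]))) for x in np.arange(.546,.73,.005) for k in [abs(A[:,0]-x)<.0025] if k.sum()>1])
E
python3 prof.py
```

```text
27 [(-90, 74, 39), (-85, 76, 61), (-80, 65, 109), (-75, 62, 116), (-70, 59, 121), (-65, 58, 117), (-60, 55, 118), (-55, 53, 120), (-50, 51, 119), (-45, 49, 113), (-40, 47, 112), (-35, 44, 116), (-30, 41, 114), (-25, 39, 116), (-20, 36, 120), (-15, 36, 89), (-10, 45, 10), (-5, 61, 17), (0, 77, 11), (5, 91, 13), (10, 100, 142), (15, 86, 136), (20, 88, 127), (25, 92, 129), (30, 94, 127), (35, 94, 108), (50, 40, 63), (55, 41, 88), (60, 49, 102), (65, 47, 50), (70, 60, 50), (75, 50, 89), (80, 48, 85)]
0 [(-90, 73, 43), (-85, 76, 62), (-80, 65, 108), (-75, 63, 118), (-70, 59, 120), (-65, 57, 119), (-60, 55, 115), (-55, 53, 121), (-50, 51, 123), (-45, 49, 124), (-40, 46, 122), (-35, 43, 115), (-30, 41, 118), (-25, 39, 120), (-20, 37, 121), (-15, 36, 109), (-10, 47, 10), (-5, 62, 12), (0, 77, 11), (5, 92, 12), (10, 100, 117), (15, 88, 141), (20, 90, 127), (25, 93, 130), (30, 96, 125), (50, 39, 64), (55, 48, 102), (60, 49, 103), (65, 48, 50), (70, 63, 49), (75, 50, 74), (80, 47, 116)]
-26 [(-90, 71, 38), (-85, 76, 58), (-80, 65, 108), (-75, 63, 109), (-70, 60, 111), (-65, 58, 116), (-60, 56, 119), (-55, 54, 117), (-50, 51, 116), (-45, 49, 123), (-40, 46, 124), (-35, 44, 118), (-30, 41, 119), (-25, 40, 118), (-20, 37, 120), (-15, 35, 63), (-10, 46, 11), (-5, 62, 13), (0, 77, 13), (5, 91, 10), (10, 99, 101), (15, 88, 141), (20, 89, 127), (25, 94, 130), (30, 96, 127), (35, 93, 117), (50, 39, 89), (55, 48, 97), (60, 49, 97), (65, 63, 50), (70, 63, 48), (75, 53, 64), (80, 51, 109)]
```

Run:
```python
from lev import *
s=env.observe()
show([(75,30,.05),(80,29,.05),(85,28,.05),(90,28,.05),(95,28,.05),(100,28,.05),(105,28,.05),(110,28,.05)],s["q"])
```

```text
(75, 30, 0.05) [ 0.01  0.01  0.   -0.01 -0.    0.  ] [-11.  29.  93.  12.  29. -20.] 0.0
(80, 29, 0.05) [ 0.13  0.01  0.   -0.01  0.   -0.09] [-11.  28.  93.  11.  31. -19.] 0.0
(85, 28, 0.05) [ 0.26  0.01  0.   -0.01  0.   -0.16] [-11.  28.  93.  10.  32. -18.] 0.0
(90, 28, 0.05) [ 0.26  0.01  0.   -0.01 -0.12 -0.24] [-11.  28.  93.  10.  32. -19.] 0.0
(95, 28, 0.05) [ 0.26  0.01  0.   -0.01 -0.25 -0.31] [-11.  27.  94.  10.  31. -19.] 0.0
(100, 28, 0.05) [ 0.26  0.01  0.   -0.01 -0.38 -0.36] [-12.  27.  95.  11.  31. -19.] 0.0
(105, 28, 0.05) [ 0.26  0.01  0.   -0.01 -0.52 -0.41] [-12.  27.  96.  11.  31. -20.] 0.0
(110, 28, 0.05) [ 0.26  0.01  0.   -0.01 -0.66 -0.44] [-12.  27.  96.  11.  30. -20.] 0.0
```

```bash
python3 -m creep '0.13 0 0 0 0 -0.09 10;0.26 0 0 0 0 -0.16 10;0.26 0 0 0 -0.06 -0.2 10;0.26 0 0 0 -0.12 -0.24 10;0.26 0 0 0 -0.18 -0.28 10;0.26 0 0 0 -0.25 -0.31 10;0.26 0 0 0 -0.38 -0.36 10;0.26 0 0 0 -0.38 -0.36 10;0.26 0 0 0 -0.38 -0.36 10'; python3 prof.py
```

```text
time_s: 12.45
position: [0.5413, 0.0173, 0.261]
tool_rot: [[0.0, 0.883, 0.469], [1.0, 0.0, -0.001], [-0.001, 0.469, -0.883]]
ft_force: [0.2, 0.1, -1.8]
grip_width: 0.0143
gripper_force: 98.0
27 [(-90, 72, 39), (-85, 76, 60), (-80, 65, 108), (-75, 62, 112), (-70, 62, 118), (-65, 62, 190), (-60, 60, 189), (-55, 56, 191), (-50, 54, 192), (-45, 53, 191), (-40, 49, 178), (-35, 48, 182), (-30, 46, 188), (-25, 42, 115), (-20, 41, 90), (-15, 41, 94), (-10, 82, 126), (-5, 86, 128), (0, 90, 128), (5, 93, 129), (10, 94, 126), (30, 29, 96), (35, 31, 94), (40, 34, 93), (45, 35, 92), (50, 38, 59), (55, 47, 94), (60, 50, 100), (65, 47, 49), (70, 61, 50), (75, 51, 86), (80, 49, 91)]
0 [(-90, 72, 42), (-85, 75, 59), (-80, 65, 111), (-75, 63, 111), (-70, 62, 123), (-65, 64, 192), (-60, 60, 189), (-55, 57, 189), (-50, 54, 192), (-45, 53, 191), (-40, 50, 191), (-35, 47, 191), (-30, 45, 190), (-25, 44, 113), (-20, 42, 91), (-15, 41, 94), (-10, 83, 127), (-5, 86, 128), (0, 91, 128), (5, 93, 130), (10, 95, 123), (30, 29, 97), (35, 30, 95), (40, 34, 93), (45, 35, 89), (50, 39, 80), (55, 46, 96), (60, 51, 105), (65, 48, 50), (70, 62, 49), (75, 52, 73), (80, 47, 113)]
-26 [(-90, 71, 37), (-85, 75, 65), (-80, 64, 105), (-75, 62, 107), (-70, 62, 111), (-65, 63, 191), (-60, 61, 188), (-55, 58, 188), (-50, 55, 191), (-45, 53, 190), (-40, 50, 187), (-35, 49, 189), (-30, 47, 190), (-25, 44, 113), (-20, 41, 91), (-15, 43, 95), (-10, 83, 128), (-5, 86, 129), (0, 90, 128), (5, 93, 131), (10, 95, 120), (30, 30, 98), (35, 31, 95), (40, 33, 94), (45, 35, 88), (50, 38, 81), (55, 47, 93), (60, 50, 96), (65, 62, 49), (70, 63, 47), (75, 54, 63), (80, 51, 109)]
```

Flipped: the bright face (grey ~190) lies parallel to the near slope. Now I'll retreat upward and sideways.

```bash
python3 -m creep '0 0 0 0 0.3 -1 10;0 0 0 0.8 0.3 -1.5 10;0 0 0 2 0.3 -2 10;0 0 0 3.5 0.3 -2 10;0 0 0 5 0.3 -2 10;0 0 0 5 0.3 -2 10;0 0 0 5 0.3 -2 10'
python3 - <<'E'
from kin import *
s=env.observe()
xs=np.array([.125,.992,0]);xs/=np.linalg.norm(xs);R=np.c_[xs,[xs[1],-xs[0],0],[0,0,-1]]
t=[.5175,.3111,.31];print(plan(R,t),ik(R,np.array(t),s["q"]))
E
```

```text
time_s: 13.2
position: [0.521, 0.1682, 0.318]
tool_rot: [[-0.002, 0.883, 0.469], [1.0, 0.002, 0.0], [-0.001, 0.469, -0.883]]
ft_force: [0.3, 0.2, -0.1]
grip_width: 0.0147
gripper_force: 98.0
[ 3.4882 -0.2159  0.8967  4.7638 -0.2174  0.1798] (array([19.7914, 31.655 , 73.8802,  0.    , 74.4648, 26.9733]), np.float64(9.992007221626409e-15))
```

```bash
python3 -m creep '0.9 -0.05 0.2 1.2 -0.05 0.05 10;1.7 -0.1 0.45 2.4 -0.1 0.1 10;2.6 -0.16 0.67 3.6 -0.16 0.14 10;3.49 -0.21 0.9 4.76 -0.22 0.18 10;3.49 -0.21 0.9 4.76 -0.22 0.18 10;3.49 -0.21 0.9 4.76 -0.22 0.18 10'
python3 - <<'E'
from kin import *
s=env.observe()
xs=np.array([.125,.992,0]);xs/=np.linalg.norm(xs);R=np.c_[xs,[xs[1],-xs[0],0],[0,0,-1]]
print(plan(R,[.5175,.3111,.2162],s),s["wrist_torque"])
t=np.array(s["position"]);R=np.array(s["tool_rot"]);zs=-R[:,2];x=-R[:,0];o=t-GZ*zs-GX*x
for n in("top","side"):
    P,_=cloud(get_image(n));L=(P-o)@np.c_[x,R[:,1],zs]
    m=(L[:,0]>.1)&(L[:,0]<.2)&(abs(L[:,1])<.02)&(L[:,2]>-.06)&(L[:,2]<-.02);Q=L[m];print(n,len(Q))
    if len(Q)<50: continue
    A=np.c_[Q[:,:2],np.ones(len(Q))]
    for _ in range(4):
        c=np.linalg.lstsq(A,Q[:,2],rcond=None)[0];e=Q[:,2]-A@c;k=abs(e)<max(2*e.std(),.002);A=A[k];Q=Q[k]
    print(c,c@[.1475,0,1],np.percentile(Q,[1,50,99],axis=0)[:,:2])
    h=L[(L[:,0]<-.01)&(L[:,0]>-.08)&(abs(L[:,1])<.012)&(abs(L[:,2]-.011)<.015)]
    if len(h)>30: print("handle top",np.median(h,0),np.polyfit(h[:,0],h[:,2],1),np.percentile(h[:,0],1))
E
```

```text
time_s: 13.8
position: [0.5185, 0.3094, 0.3097]
tool_rot: [[0.128, 0.992, 0.001], [0.992, -0.128, 0.001], [0.001, 0.001, -1.0]]
ft_force: [0.4, -0.1, -1.3]
grip_width: 0.0147
gripper_force: 98.0
[ 0.0037 -0.007  -0.0184  0.0493 -0.0414  3.1163] [ 0.0192 -0.0549  0.0238]
top 600
[-0.0098  0.0164 -0.0375] -0.03898074196219672 [[ 0.1048 -0.0143]
 [ 0.1513  0.0003]
 [ 0.1976  0.015 ]]
side 171
[-0.0153 -0.0258 -0.0371] -0.039355417300065476 [[ 0.1019 -0.0143]
 [ 0.1711 -0.008 ]
 [ 0.1963  0.0033]]
handle top [-0.0426 -0.0011  0.0103] [0.0784 0.0116] -0.06402969265063109
```

```bash
python3 -m creep '0 0 -0.02 0.05 -0.04 1 10;0 0 -0.02 0.05 -0.04 2 10;0 0 -0.02 0.05 -0.04 2.6 10;0 0 -0.02 0.05 -0.04 2.9 10;0 0 -0.02 0.05 -0.04 3 10;0 0 -0.02 0.05 -0.04 3.05 10;0 0 -0.02 0.05 -0.04 3.05 10'; python3 -m creep '0 0 0 0 0 0.03 10;0 0 0 0 0 0.05 10;0 0 0 0 0 0.05 10'
```

```text
time_s: 14.6
position: [0.5171, 0.3117, 0.2195]
tool_rot: [[0.125, 0.992, 0.001], [0.992, -0.125, 0.002], [0.002, 0.001, -1.0]]
ft_force: [0.8, 0.3, -1.1]
grip_width: 0.0144
gripper_force: 98.1
time_s: 14.9
position: [0.5169, 0.312, 0.2173]
tool_rot: [[0.125, 0.992, 0.0], [0.992, -0.125, 0.001], [0.001, 0.0, -1.0]]
ft_force: [0.4, -0.1, -0.8]
grip_width: 0.0144
gripper_force: 98.1
```

Slightly above the seat. A bit lower, then release gently.

```bash
python3 -m creep '0 0 0 0 0 0.04 10;0 0 0 0 0 0.04 10;0 0 0 0 0 0.04 10'|grep -E "pos|ft"; python3 -m creep '0 0 0 0 0 0 18;0 0 0 0 0 0 24;0 0 0 0 0 0 40;0 0 0 0 0 0 60;0 0 0 0 0 0 60;0 0 0 0 0 0 60;0 0 0 0 0 0 60' 20; python3 -m creep '0 0 0 0 0 -1 60;0 0 0 0 0 -2.5 60;0 0 0 0 0 -4 60;0 0 0 0 0 -5 60;0 0 0 2 -1 -5 60;0 0 0 4 -2 -5 60;0 0 0 4 -3 -5 60;0 0 0 4 -3 -5 60'
python3 - <<'E'
from h import *
p=get_image("top");q=get_image("side")
cv2.imwrite("pics/end.png",np.hstack([cv2.resize(p["image"][110:270,130:410],(490,280)),cv2.resize(q["image"][130:390,150:430],(302,280))]))
P,uv=cloud(p)
m=(P[:,1]<.24)&(P[:,1]>.1)&(abs(P[:,0]-.505)<.05)&(P[:,2]>.012)&(P[:,2]<.03);b=P[m];print(cv2.minAreaRect((b[:,:2]*1000).astype(np.float32)),np.median(b[:,2]))
E
python3 prof.py
```

```text
position: [0.5169, 0.312, 0.2162]
ft_force: [-0.9, -0.2, 3.3]
time_s: 15.9
position: [0.5169, 0.3119, 0.2159]
tool_rot: [[0.125, 0.992, -0.0], [0.992, -0.125, 0.001], [0.001, -0.0, -1.0]]
ft_force: [0.5, 0.4, 0.6]
grip_width: 0.0604
gripper_force: 0.0
time_s: 16.7
position: [0.4388, 0.4453, 0.366]
tool_rot: [[0.119, 0.993, -0.001], [0.993, -0.119, 0.002], [0.001, -0.002, -1.0]]
ft_force: [1.1, 0.0, -0.0]
grip_width: 0.0602
gripper_force: 0.0
((501.0311279296875, 180.4613800048828), (101.4477767944336, 29.891357421875), 82.70365905761719) 0.020958395798398533
27 [(-90, 73, 36), (-85, 76, 53), (-80, 65, 104), (-75, 62, 107), (-70, 61, 116), (-65, 62, 184), (-60, 59, 183), (-55, 58, 184), (-50, 54, 186), (-45, 52, 185), (-40, 50, 172), (-35, 48, 181), (-30, 45, 181), (-25, 44, 179), (-20, 40, 181), (-15, 39, 181), (-10, 36, 178), (-5, 33, 141), (0, 26, 84), (5, 25, 100), (10, 28, 98), (15, 23, 85), (20, 25, 85), (25, 26, 87), (30, 28, 90), (35, 31, 92), (40, 33, 90), (45, 35, 89), (50, 38, 55), (55, 44, 84), (60, 50, 97), (65, 46, 47), (70, 60, 48), (75, 50, 83), (80, 48, 92)]
0 [(-90, 
[... 347 characters left out ...]
, (25, 27, 88), (30, 29, 91), (35, 31, 92), (40, 33, 91), (45, 36, 86), (50, 38, 77), (55, 46, 90), (60, 49, 101), (65, 48, 48), (70, 62, 47), (75, 51, 70), (80, 47, 109)]
-26 [(-90, 71, 36), (-85, 76, 54), (-80, 65, 101), (-75, 62, 103), (-70, 62, 106), (-65, 63, 184), (-60, 60, 181), (-55, 58, 182), (-50, 55, 185), (-45, 53, 183), (-40, 50, 181), (-35, 48, 183), (-30, 45, 182), (-25, 43, 178), (-20, 41, 180), (-15, 40, 181), (-10, 37, 182), (-5, 35, 175), (0, 27, 120), (5, 24, 95), (10, 27, 106), (15, 22, 87), (20, 25, 85), (25, 26, 89), (30, 29, 92), (35, 31, 92), (40, 33, 91), (45, 35, 85), (50, 37, 79), (55, 47, 89), (60, 50, 83), (65, 55, 47), (70, 63, 45), (75, 53, 62), (80, 51, 108)]
```

View pics/end.png

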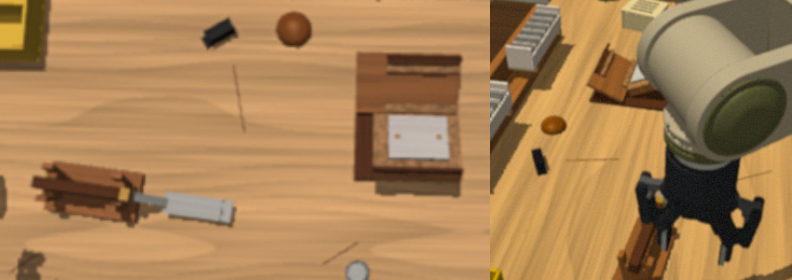

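The final picture shows the plate bright side up and flat on the near slope (387–449, 115–160). The spatula is back on its rest with the blade pointing right (235,212), and the bystanders are in place.

```bash
python3 -c "
from rig import job
print(job.close_job())"
```

```text
the job is handed in; nothing more can be done
None
```

The job is handed in at about 17 s on the robot's clock: the plate lies flat, bright side up, on the near slope, handled only by the spatula, which is back on its rest with the blade pointing as before, and the bystanders in view hadn't moved (the lamp cover and screwdriver weren't re-checked).

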